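# Lock a hold-down over the carving panel and tighten to the first click

### The job

Clamp the carving panel for work: take the red hold-down out of its wooden stand, drop its hammer head into the slot of the blue steel block with the red arm pointing to the block's left-hand end (as seen from the block looking toward the panel), and turn it a quarter turn clockwise so that the head catches under the lips and the arm reaches over the panel. Then keep turning the black knob clockwise until its slip clutch clicks, stop at that first click, and let go. Leave the panel where it lies and do not push the mallet, the chisels or the sharpening stone about.

Things in the scene. Friction and masses are not known exactly. Their poses are not given: they have to be found in the camera images.
- clamp: Red hold-down, 126 mm tall, about 0.5 kg, upright in the stand at the start. Origin on its axis at the underside of the steel flange (42 mm across, 10 mm thick), z up. Red arm along +x: 22 mm wide, 14 mm high, underside 2 mm above the flange's, ends 86 mm from the axis. Red column 30 mm across up to z 58 mm, then a collar and the knob.
- head (a point): Underside of the brass hammer head, on the hold-down's axis, 17.5 mm below the flange's underside. The head is 60 mm long (parallel to the arm), 18 mm wide, 10.6 mm thick, on a shank 14 mm across.
- knob (a point): Centre of the black four-lobed knob on top: a cross 48 mm from lobe end to lobe end both ways, lobes 22 mm wide, 26 mm high. On the axis, 94 mm above the flange's underside, 13 mm below the knob's top. x and y run along the lobes, a yellow mark along x. Grip it across two opposite lobe ends; lifted by it, the hold-down follows without turning on it.
- collar (a point): Centre of the aluminium collar under the knob, 38 mm across, 14 mm high, with one black mark; it turns with the screw. With the flange resting lightly in the slot, turning the knob first turns the whole hold-down; when the head meets its stops the collar (screw) turns in it; at the end the collar stands still and the knob slips on it.
- screw (a joint): Angle of the clamping screw in the hold-down, rad, grows clockwise seen from above as it tightens; starts between 0.5 and 1.1, solid stop at 2.0 with the foot pressed on the panel (it touches near 1.4). Running friction 0.24 to 0.3 N m; it stays where it is left, but may spring back up to 0.1 from its stop as the clutch drops into its notch.
- clutch (a joint): Angle of the knob ahead of the collar, rad, clockwise: 0 in the first notch. With the screw at its stop the knob slips: at about 0.37 N m it passes a ridge near 0.26 (first click) and falls into the next notch at 0.52 (30 degrees on); the second ridge is near 0.79. Below that torque it stays below 0.13. Let go, it stays in its notch.
- finger_tip (a point): Point on the underside of the red arm, 74 mm from the axis, over a rubber foot 16 mm across. The foot goes down 4.5 mm per rad of the screw; its underside is 3.3 mm above the flange's at screw = 0, up to 2 mm below it at the start.
- anchor: Blue block, bare steel top, 80 (x) x 96 (y) x 36 mm high, fixed, origin on the bench under its slot's centre. +x points to the panel (dark fence 202 mm off on that side, behind the panel). Under the lips two stops let a head lying along the slot turn clockwise only, 90 degrees, until it lies along x. To end with the arm along +x, insert it with the arm along the block's +y.
- slot (a point): Centre of the slot's mouth, in the block's steel top face, 36 mm above the bench; axes as the block's. Slot 24 mm wide (x), 68 mm long (y), through a 6 mm plate; hollow below, 30 mm deep. The hold-down is seated when its flange lies on this face.
- stand: Dark wooden stand, 100 x 76 x 36 mm high, fixed, with a slot 72 x 26 mm along its x axis in which the hold-down's head hangs, flange on top, arm along the stand's +x. Origin on the bench below the slot's centre.
- panel: Wooden panel with a carved rosette, 150 x 190 x 33 mm high, 0.8 kg, loose, lying just beyond the block on its +x side, edge about 46 to 50 mm from the slot's centre. Origin at the centre of its underside.
- chisel_a: Loose chisel, pale handle, about 220 mm long, lying between the stand and the block, up to 28 mm high. Origin on the bench at the brass ferrule, blade along +x.
- chisel_b: Loose chisel with a dark handle, about 230 mm long, lying to the left of the work. Origin as for the other.
- mallet: Loose round wooden mallet, 235 mm long, up to 68 mm high, lying to the right of the work. Origin on the bench under the handle's end of the head; head along +x.
- stone: Loose grey sharpening stone, 150 x 50 x 25 mm, lying farther off between stand and block. Origin at the centre of its underside.
Not all that is in view belongs to the job. There is more than one size of the clamp; the one meant has the size given above.

How it is judged:
On the way, in this order (a step that is already met when the one before it is completed fails the run):
1. the hammer head has gone down through the slot and the flange is on the block (horizontal distance between clamp and slot below 0.03 m and z of clamp in the frame of slot below 0.004 m), for 0.1 s.
2. the hold-down has been turned a quarter turn, its arm over the panel (horizontal distance between clamp and slot below 0.012 m and angle between the x axis of clamp and the x axis of anchor, either way round below 0.2 rad and x of finger_tip in the frame of anchor above 0.06 m), for 0.1 s.
3. the screw is tight and the clutch has clicked once (value of joint screw above 1.85 rad and value of joint clutch above 0.36 rad), for 0.1 s.
At the end, for the whole second after the job is handed in: Hold-down released, at rest, seated in the slot (flange within 4 mm of the block's top, axis within 12 mm of the slot's centre, upright), arm over the panel and square to the slot within 0.2 rad, screw above 1.85, clutch one notch on (0.36 to 0.7), panel within 12 mm of its start (all of step 2 and all of step 3 and z of clamp in the frame of slot between -0.003 and 0.004 m and angle between clamp's own z axis and vertical below 0.08 rad and value of joint clutch below 0.7 rad and distance of panel from where it was at the start of the episode below 0.012 m and linear speed of clamp below 0.02 m/s); the robot touches nothing.
It fails at once if the knob is forced over its second click (value of joint clutch above 0.85 rad).
It fails at once if the panel is pushed more than 15 mm (distance of panel from where it was at the start of the episode above 0.015 m).
It fails at once if a chisel, the mallet or the stone is pushed more than 30 mm (distance of any of chisel_a, chisel_b, mallet, stone from where it was at the start of the episode above 0.03 m).
It also fails if it takes over 51 s, if anything falls off the work surface, if the arm or the gripper's body presses on something with over 40 N, if the wrist force passes 120 N, or if a joint passes its speed limit or range.

### The arm

A 6-joint arm with a two-finger parallel gripper is mounted at the origin on the work surface. World frame = base frame: x ahead of the robot, y to its left, z up, the work surface at z = 0. Lengths are in m, angles in rad, forces in N, time in s.
With the tool pointing down it reaches from about 0.325 to 0.85 m from the base axis. Payload 15.5 kg.
Tool frame: the origin (TCP) lies between the finger pads; the fingertips stand 8 mm ahead of it and the grasp point (between the pads) lies 11 mm behind it; z points along the fingers, y is the line along which they close (so a half turn about z gives the same grasp; the last joint's range is limited). The gripper opens to 91 mm and grips with 3 to 60 N. Pads are 32 mm wide; open, the fingers measure 118 mm over their backs; the gripper's body (76 mm by 178 mm) begins 60 mm behind the grasp point.
Start: joints at [1.093, 0.494, 1.345, -0, 1.302, -0.096], TCP at [0.233, 0.58, 0.222] pointing down, gripper open.
Joint ranges: [-2.91, 2.91], [-0.82, 2.16], [0.22, 2.67], [-1.22, 4.37], [0.12, 2.79], [-3.08, 3.08]. Speed limits (rad/s): [1.89, 1.89, 2.57, 3.01, 3.01, 3.01].

### API

Orientations are given as a unit quaternion [w, x, y, z].
In Python, from workcell import observe, read_camera, close_job, recognise, regions_of gives the robot as it stands. The module is installed in compiled form; this text tells all that it offers.
- The arm moves only by the shell command python3 -m creep 'ROWS'. ROWS is JSON, a list of rows, each an object of numbers: "rx", "ry", "rz": the turn, a rotation vector about the tool's x, y, z in rad; "tx", "ty", "tz": the shift along the tool's x, y, z in mm; "jaw": the opening in per cent of the stroke, from 0 (shut) to 100 (fully open). In form: [{"rx": .., "ry": .., "rz": .., "tx": .., "ty": .., "tz": .., "jaw": ..}, ...]. A call has exactly 8 rows; each row shifts and turns the commanded pose from where the row before left it, along the tool's axes as they then stand; what a row does not reach is not made up. A row lasts 1/10 s, in which the tool goes at most 50 mm and 8.59 degrees, less where a joint would pass 70% of its speed; a pose out of reach is approached as far as the arm can. A call is refused whole if a number of a shift passes 50 or a number of a turn 0.15, either way. A call with a gripper value outside its range is refused whole. The fingers move at their own pace and stop on an object; the grip force is fixed at half the most. Time passes only in rows, so rows that do not move let the fingers close, or fill a call up. It gives the time, the measured TCP pose, the force, the opening and the grip force at its end, in the units of the state.
- observe(): the state, without advancing time (a new reading comes with each control period).
- read_camera(name): name is "side" or "top"; returns a dict with "color" (420x560x3 uint8, red, green, blue), "range_z" (420x560 float32, m along the optical axis (not along the pixel's ray), 0 where there is no reading), "fovy" (degrees; the focal length in pixels is half the picture's height over the tangent of half this angle, whatever the lens; pixels are square), "cx", "cy" (the principal point, pixels), "R" (3x3) and "t" (3): a world point X has camera coordinates R X + t. Camera axes: x right, y down, z forward; pixel columns grow to the right and rows downward; lengths in m; the calibration is good to about 2 mm. A picture is of the moment at which its call begins.
- close_job(): hands the job in; it is judged then, once.
Trained networks look in a picture, given as the dict that the camera call returned (one of the last four; its "shot" number tells which), for a name from the list of things; names that differ only in an ending like _2 or _b are one class to them, and where a whole thing is asked for, a point or a joint stands for the part that bears it (a point fixed in the world has none). Each returns a list of dicts, best first, with "p" (0 to 1); they miss things now and then, are a little off and sometimes report something else, mostly with a low value. They report only what shows in the picture. A call takes as long as a camera call. They do not tell look-alikes from the thing itself.
- recognise(label, picture): "location" ([row, column] in pixels, amid what is visible of it).
- regions_of(label, picture): "region" (420x560 bool, what is visible of it) and "location" ([row, column] in pixels, amid what is visible of it).
The state is a dict: "t": time; "q": joint angles; "joint_velocities": joint speeds; "tau": joint torques, N m; "position": TCP position; "eef_rot": TCP orientation; "ft_force": force on the tool from outside, world axes, zero at the start; "torque": the same for the moment, N m; "finger_gap": finger opening in m; "grasp_force": force on a finger pad.
Only numpy, scipy, OpenCV 4.12 (cv2) and the standard library are available. Lean on these libraries where they do the work, as an engineer would, in place of code of your own. Each camera call takes 0.05 s, during which the arm holds its last target. There are 200 camera calls.

## Working session

There is one attempt and no reset: what is moved stays moved. The work goes in short steps, Python scripts to look and compute and a shell command to move; the robot and the scene stay as the last step left them, time stands still between calls to the robot, and variables do not carry over. Pictures are saved under pics/ and viewed, at most 10 in all, crops included, and the job is handed in when it is done.

```bash
mkdir -p pics; cat > h.py <<'E'
import numpy as np, cv2
from workcell import observe, read_camera, close_job, recognise, regions_of
def cloud(p):
    h,w=p['range_z'].shape; f=h/2/np.tan(np.radians(p['fovy'])/2)
    v,u=np.mgrid[0:h,0:w]; z=p['range_z'].astype(float)
    c=np.stack([(u-p['cx'])/f*z,(v-p['cy'])/f*z,z],-1)
    return (c-p['t'])@np.array(p['R'])
def pix(p,X):
    h=p['range_z'].shape[0]; f=h/2/np.tan(np.radians(p['fovy'])/2)
    c=np.array(p['R'])@np.asarray(X,float)+p['t']; return c[0]/c[2]*f+p['cx'],c[1]/c[2]*f+p['cy']
def save(p,n): cv2.imwrite('pics/'+n,p['color'][:,:,::-1])
E
python3 - <<'E'
from h import *
for n in ('top','side'):
    p=read_camera(n); save(p,n+'0.png'); C=cloud(p); np.savez('/tmp/'+n+'0.npz',C=C,**{k:p[k] for k in p if k in('color','range_z','R','t','cx','cy','fovy')})
    for l in ('clamp','knob','collar','anchor','stand','panel','chisel_a','mallet','stone'):
        for r in regions_of(l,p)[:4]:
            m=r['region']&(p['range_z']>0); X=C[m]
            if len(X)==0: continue
            print(n,l,round(r['p'],2),np.round(r['location']),m.sum(),np.round(np.median(X,0),3),np.round(np.percentile(X,2,0),3),np.round(np.percentile(X,98,0),3))
print(observe())
E
```

```text
top clamp 0.84 [160. 356.] 370 [ 0.677 -0.187  0.029] [ 0.658 -0.214  0.001] [ 0.703 -0.144  0.093]
top clamp 0.67 [139. 286.] 1204 [ 0.737 -0.014  0.025] [ 0.663 -0.039 -0.   ] [0.811 0.011 0.029]
top clamp 0.65 [214. 372.] 666 [ 0.543 -0.205  0.131] [ 0.514 -0.239  0.045] [ 0.59  -0.157  0.146]
top knob 0.88 [298. 364.] 816 [ 0.365 -0.18   0.174] [ 0.331 -0.215  0.002] [ 0.395 -0.149  0.178]
top knob 0.73 [217. 379.] 359 [ 0.536 -0.217  0.143] [ 0.513 -0.24   0.124] [ 0.557 -0.195  0.147]
top collar 0.68 [159. 366.] 154 [ 0.672 -0.195  0.09 ] [ 0.658 -0.211  0.067] [ 0.686 -0.181  0.094]
top collar 0.59 [294. 366.] 808 [ 0.366 -0.178  0.174] [ 0.335 -0.21   0.117] [ 0.395 -0.15   0.178]
top anchor 0.78 [229. 216.] 1903 [0.518 0.172 0.033] [ 0.461  0.087 -0.   ] [0.719 0.263 0.04 ]
top stand 0.59 [219. 364.] 724 [ 0.526 -0.209  0.036] [ 0.482 -0.271  0.005] [ 0.591 -0.162  0.04 ]
top panel 0.66 [189. 212.] 4434 [0.62  0.177 0.034] [0.548 0.085 0.026] [0.692 0.269 0.04 ]
top panel 0.45 [212. 372.] 699 [ 0.545 -0.206  0.128] [ 0.514 -0.239  0.042] [ 0.59  -0.157  0.146]
top chisel_a 0
[... 2258 characters left out ...]
12 0.027]
{'t': 1.0, 'q': array([ 1.09349195e+00,  4.93593755e-01,  1.34550830e+00,  4.56204161e-06,
        1.30250744e+00, -9.55173707e-02]), 'joint_velocities': array([ 0.00023119, -0.00016114,  0.0003093 , -0.00050181, -0.00089063,
        0.00080055]), 'tau': array([-8.60288201e-04, -8.78681374e+01, -3.82235563e+01,  7.03812833e-02,
        4.45029675e-02, -2.81242967e-05]), 'position': array([0.2328652 , 0.57999285, 0.22191603]), 'eef_rot': array([-4.48955289e-06,  1.89736839e-01,  9.81834982e-01, -7.45900625e-06]), 'ft_force': array([-0.10081539, -0.57168764,  0.22208241]), 'torque': array([-0.00449987,  0.01801631, -0.04296248]), 'grasp_force': 0.0, 'finger_gap': 0.09104970884914926}
```

```bash
python3 - <<'E'
from h import *
d=np.load('/tmp/top0.npz'); C=d['C']; im=d['color'][:,:,::-1]
a=cv2.resize(im[180:260,330:430],None,fx=5,fy=5,interpolation=2); b=cv2.resize(im[180:260,160:260],None,fx=5,fy=5,interpolation=2)
cv2.imwrite('pics/crop.png',cv2.resize(np.vstack([cv2.resize(im,(800,600))[0:0],np.hstack([a,b])]),(800,320)))
# tops
def rect(m,n):
    X=C[m]; r=cv2.minAreaRect((X[:,:2]*1000).astype(np.float32)); print(n,m.sum(),np.round(r[0],1),np.round(r[1],1),round(r[2],1),X[:,2].mean().round(4))
box=lambda x0,x1,y0,y1,z0,z1:(C[...,0]>x0)&(C[...,0]<x1)&(C[...,1]>y0)&(C[...,1]<y1)&(C[...,2]>z0)&(C[...,2]<z1)
rect(box(.49,.58,-.26,-.16,.135,.155),'knob')
rect(box(.63,.72,-.24,-.14,.08,.1),'knobS')
rect(box(.32,.41,-.24,-.13,.165,.185),'knobB')
rect(box(.45,.64,-.3,-.13,.030,.042),'stand')
rect(box(.48,.66,-.26,-.1,.046,.062),'arm')
rect(box(.44,.546,.08,.28,.03,.042),'anchor')
rect(box(.44,.72,.05,.3,.026,.042),'panel+anchor')
for c in (recognise,):pass
E
```

```text
Traceback (most recent call last):
ValueError: all the input array dimensions except for the concatenation axis must match exactly, but along dimension 1, the array at index 0 has size 800 and the array at index 1 has size 1000
```

View pics/top0.png

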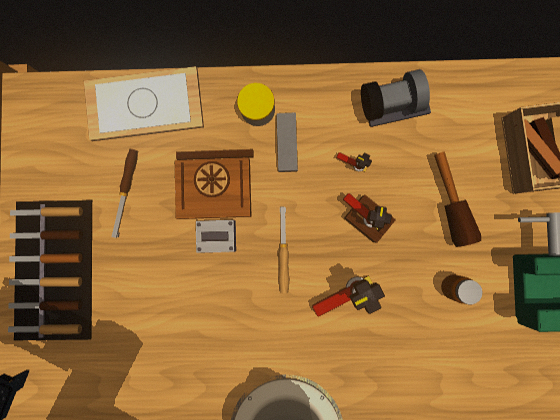

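The picture shows the panel and its fence at about (212,185), and the blue block with its slot at (215,236). There are three red hold-downs: small at (357,160), medium in the wooden stand at (372,214), and large lying free at (362,298). The one in the stand should be right, since its top at 0.145 m matches 36+107 mm. I'll confirm that in a crop.

```bash
python3 - <<'E'
from h import *
d=np.load('/tmp/top0.npz'); C=d['C']; im=d['color'][:,:,::-1]
a=cv2.resize(im[180:260,330:430],(400,320),interpolation=2); b=cv2.resize(im[180:260,160:260],(400,320),interpolation=2)
cv2.imwrite('pics/crop.png',np.hstack([a,b]))
def rect(m,n):
    X=C[m]; r=cv2.minAreaRect((X[:,:2]*1000).astype(np.float32)); print(n,m.sum(),np.round(r[0],1),np.round(r[1],1),round(r[2],1),X[:,2].mean().round(4))
box=lambda x0,x1,y0,y1,z0,z1:(C[...,0]>x0)&(C[...,0]<x1)&(C[...,1]>y0)&(C[...,1]<y1)&(C[...,2]>z0)&(C[...,2]<z1)
rect(box(.49,.58,-.26,-.16,.135,.155),'knob')
rect(box(.63,.72,-.24,-.14,.08,.1),'knobS')
rect(box(.32,.41,-.24,-.13,.165,.185),'knobB')
rect(box(.45,.64,-.3,-.13,.030,.042),'stand')
rect(box(.48,.66,-.26,-.1,.046,.062),'arm')
hsv=cv2.cvtColor(np.ascontiguousarray(im),cv2.COLOR_BGR2HSV)
t=box(.44,.56,.11,.24,.03,.044)
steel=t&(hsv[...,1]<60)&(hsv[...,2]>90)
rect(steel,'anchor steel')
rect(box(.54,.70,.05,.3,.028,.042)&(hsv[...,1]>90),'panel')
s=(C[...,0]>.47)&(C[...,0]<.545)&(C[...,1]>.125)&(C[...,1]<.225)&(C[...,2]<.026)
s[:,:]&=True
v,u=np.where(s&(np.abs(np.arange(420)[:,None]-236)<14)&(np.abs(np.arange(560)[None]-215)<22)); print(len(v),v.min(),v.max(),u.min(),u.max(),C[v,u,2].mean())
yel=(hsv[...,0]>22)&(hsv[...,0]<35)&(hsv[...,1]>150)&(hsv[...,2]>120)&box(.5,.57,-.25,-.18,.13,.155)
print('yellow',C[yel].round(4))
E
```

```text
knob 338 [ 535.3 -218.7] [47.2 46.2] 36.2 0.1432
knobS 158 [ 673.1 -196. ] [33.1 32. ] 21.4 0.0897
knobB 724 [ 363.4 -181. ] [66.5 65.8] 70.7 0.1746
stand 656 [ 536.1 -218. ] [100.1  76.5] 49.4 0.0363
arm 284 [ 559.1 -191. ] [95.8 27.3] 42.3 0.0519
anchor steel 880 [498.8 172.4] [94.9 77.9] 89.3 0.0366
panel 4350 [621.  178.7] [150.9 190.7] 0.6 0.0343
252 223 240 202 234 0.0016969373303589088
yellow [[ 0.5559 -0.2218  0.1443]
 [ 0.5556 -0.2234  0.1472]
 [ 0.5535 -0.2213  0.1466]
 [ 0.5534 -0.2235  0.1467]
 [ 0.5513 -0.2215  0.1452]
 [ 0.5514 -0.2241  0.1434]
 [ 0.5492 -0.2218  0.1435]
 [ 0.5492 -0.2244  0.1421]
 [ 0.5469 -0.2214  0.145 ]
 [ 0.5469 -0.2241  0.143 ]
 [ 0.5448 -0.2197  0.1423]
 [ 0.5445 -0.2207  0.1478]
 [ 0.5446 -0.2237  0.1446]
 [ 0.5423 -0.2184  0.148 ]
 [ 0.5423 -0.2206  0.1484]
 [ 0.5404 -0.2197  0.1417]
 [ 0.5401 -0.2207  0.1473]
 [ 0.5381 -0.2196  0.1421]
 [ 0.538  -0.2213  0.1442]
 [ 0.5358 -0.2212  0.1444]]
```

View pics/crop.png

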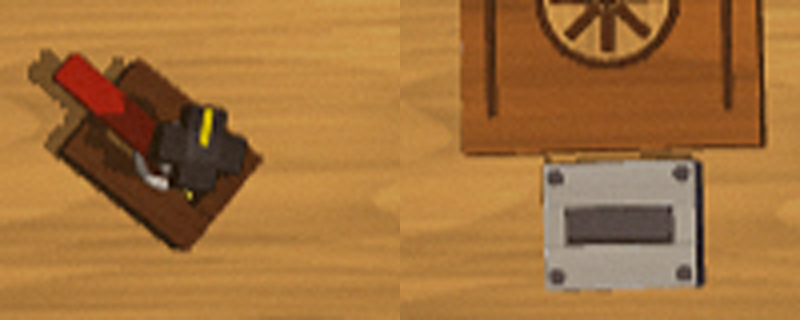

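The clamp meant is the one in the stand at (372,214): its knob is 47 mm across (the others are 33 and 66 mm) and its top is at 0.143 m. In the crop the arm points up-left toward about +50° and the yellow mark lies roughly along world +x. Next I'll fit the knob, arm and slot more exactly.

```bash
cat >> h.py <<'E'
from scipy.optimize import minimize
def plane(p,z):
    h,w=p['range_z'].shape; f=h/2/np.tan(np.radians(p['fovy'])/2); R=np.array(p['R']); o=-R.T@p['t']
    v,u=np.mgrid[0:h,0:w]; d=np.stack([(u-p['cx'])/f,(v-p['cy'])/f,np.ones((h,w))],-1)@R
    return o[:2]+d[...,:2]*((z-o[2])/d[...,2])[...,None]
def fit(XY,m,c0,a0s,shape,rad=.06,s=.0015):
    # soft template fit; shape(x,y)->signed distance (neg inside), local coords
    near=np.hypot(*(XY-c0).transpose(2,0,1))<rad; P=XY[near]; M=m[near].astype(float)
    def cost(q):
        d=P-q[:2]; c,s_=np.cos(q[2]),np.sin(q[2]); sd=shape(d[:,0]*c+d[:,1]*s_,-d[:,0]*s_+d[:,1]*c)
        return np.mean((1/(1+np.exp(np.clip(sd/s,-30,30)))-M)**2)
    r=min((minimize(cost,[*c0,a],method='Nelder-Mead',options=dict(initial_simplex=[[c0[0]+i,c0[1]+j,a+k] for i,j,k in((0,0,0),(.005,0,0),(0,.005,0),(0,0,.15))],maxiter=600)) for a in a0s),key=lambda r:r.fun)
    return [round(float(r.x[0])*1000,1),round(float(r.x[1])*1000,1),round(float(np.degrees(r.x[2])),1),round(float(r.fun),4)]
box=lambda a,b:(lambda x,y:np.maximum(abs(x)-a,abs(y)-b))
cross=lambda x,y:np.minimum(box(.024,.011)(x,y),box(.011,.024)(x,y))
E
python3 - <<'E'
from h import *
for n in ('top','side'):
    d=dict(np.load('/tmp/%s0.npz'%n)); C=d['C']; Z=C[...,2]; im=np.ascontiguousarray(d['color'][...,::-1]); hsv=cv2.cvtColor(im,cv2.COLOR_BGR2HSV)
    # knob: top surface by height
    print(n,'knob',fit(plane(d,.143),Z>.134,(.535,-.218),[-.1,.3,-.5],cross))
    print(n,'stand',fit(plane(d,.036),(Z>.03)&(Z<.042)&~((hsv[...,0]<6)&(hsv[...,1]>180)),(.536,-.218),[.86],box(.05,.038),rad=.075))
    slot=(Z<.028)
    XY=plane(d,.036)
    print(n,'slot',fit(XY,slot,(.499,.172),[0.],box(.012,.034),rad=.042))
    print(n,'block',fit(XY,(Z>.030)&(hsv[...,1]<80),(.499,.172),[0.],lambda x,y:np.maximum(box(.04,.048)(x,y),-box(.012,.034)(x,y)),rad=.065))
    red=((hsv[...,0]<8)|(hsv[...,0]>172))&(hsv[...,1]>150)&(hsv[...,2]>60)&(abs(Z-.052)<.006)&(np.hypot(C[...,0]-.536,C[...,1]+.218)<.1)
    X=C[red][:,:2]; e=np.linalg.svd(X-X.mean(0))[2][0]; print('arm',len(X),X.mean(0).round(4),np.degrees(np.arctan2(e[1],e[0])).round(1), np.degrees(np.arctan2(X.mean(0)[1]+.2182,X.mean(0)[0]-.5356)).round(1))
print(observe()['t'])
E
python3 -m creep '[{"tx":0,"ty":-50},{"ty":-50},{"ty":-50},{"ty":-50},{"ty":-50},{"ty":-50},{"ty":-50},{"ty":-50}]'
```

```text
top knob [534.9, -218.4, -11.2, 0.0144]
top stand [534.9, -217.7, 48.7, 0.2057]
top slot [498.5, 172.1, 0.6, 0.034]
top block [498.4, 172.0, 0.4, 0.0251]
arm 237 [ 0.5682 -0.1813] -132.9 48.5
side knob [535.6, -214.1, -12.7, 0.0341]
side stand [534.5, -216.4, 46.4, 0.1914]
side slot [499.5, 172.4, 0.8, 0.0359]
side block [499.7, 172.4, 0.7, 0.0272]
arm 180 [ 0.5655 -0.1845] 45.8 48.5
1.0$[0]: bad value
```

```bash
python3 -m creep '[{"rx":0,"ry":0,"rz":0,"tx":-33,"ty":-36,"tz":0,"jaw":100},{"rx":0,"ry":0,"rz":0,"tx":-33,"ty":-36,"tz":0,"jaw":100},{"rx":0,"ry":0,"rz":0,"tx":-33,"ty":-36,"tz":0,"jaw":100},{"rx":0,"ry":0,"rz":0,"tx":-33,"ty":-36,"tz":0,"jaw":100},{"rx":0,"ry":0,"rz":0,"tx":-33,"ty":-36,"tz":0,"jaw":100},{"rx":0,"ry":0,"rz":0,"tx":-33,"ty":-36,"tz":0,"jaw":100},{"rx":0,"ry":0,"rz":0,"tx":-33,"ty":-36,"tz":0,"jaw":100},{"rx":0,"ry":0,"rz":0,"tx":-33,"ty":-36,"tz":0,"jaw":100}]'
```

```text
t: 1.8
position: [0.3709, 0.2126, 0.2222]
eef_rot: [0.0, 0.19, 0.982, 0.0]
ft_force: [1.8, 1.0, 0.2]
finger_gap: 0.0912
grasp_force: 0.0
```

```bash
python3 -m creep '[{"rx":0,"ry":0,"rz":0,"tx":-33,"ty":-36,"tz":0,"jaw":100},{"rx":0,"ry":0,"rz":0,"tx":-33,"ty":-36,"tz":0,"jaw":100},{"rx":0,"ry":0,"rz":0,"tx":-33,"ty":-36,"tz":0,"jaw":100},{"rx":0,"ry":0,"rz":0,"tx":-33,"ty":-36,"tz":0,"jaw":100},{"rx":0,"ry":0,"rz":0,"tx":-33,"ty":-36,"tz":0,"jaw":100},{"rx":0,"ry":0,"rz":0,"tx":-33,"ty":-36,"tz":0,"jaw":100},{"rx":0,"ry":0,"rz":0,"tx":-33,"ty":-36,"tz":0,"jaw":100},{"rx":0,"ry":0,"rz":0,"tx":-33,"ty":-36,"tz":0,"jaw":100}]'
python3 - <<'E'
from h import *
o=observe(); print(o['q'].round(3),o['position'].round(4),o['torque'])
E
```

```text
t: 2.6
position: [0.5086, -0.1535, 0.2221]
eef_rot: [0.0, 0.19, 0.982, -0.0]
ft_force: [1.0, 0.2, 0.6]
finger_gap: 0.0913
grasp_force: 0.0
[-0.406  0.362  1.576  0.     1.203 -1.594] [ 0.5086 -0.1535  0.2221] [ 0.04022451 -0.03058762  0.01006697]
```

```bash
python3 -m creep '[{"rx":0,"ry":0,"rz":0,"tx":-24.4,"ty":-25.2,"tz":0,"jaw":100},{"rx":0,"ry":0,"rz":0,"tx":-24.4,"ty":-25.2,"tz":0,"jaw":100},{"rx":0,"ry":0,"rz":-0.09,"tx":0,"ty":0,"tz":10,"jaw":100},{"rx":0,"ry":0,"rz":-0.09,"tx":0,"ty":0,"tz":15,"jaw":100},{"rx":0,"ry":0,"rz":0,"tx":0,"ty":0,"tz":15,"jaw":100},{"rx":0,"ry":0,"rz":0,"tx":0,"ty":0,"tz":10,"jaw":100},{"rx":0,"ry":0,"rz":0,"tx":0,"ty":0,"tz":0,"jaw":100},{"rx":0,"ry":0,"rz":0,"tx":0,"ty":0,"tz":0,"jaw":100}]'
python3 - <<'E'
from h import *
o=observe(); print(o['q'].round(3),o['position'].round(4),np.degrees(o['q'][0]-o['q'][5]))
E
```

```text
t: 3.4
position: [0.5349, -0.2162, 0.1723]
eef_rot: [0.0, 0.101, 0.995, -0.0]
ft_force: [-0.3, -0.4, 0.8]
finger_gap: 0.0909
grasp_force: 0.0
[-0.488  0.479  1.528 -0.     1.135 -1.856] [ 0.5349 -0.2162  0.1723] 78.42768476341621
```

```bash
python3 -m creep '[{"rx":0,"ry":0,"rz":0,"tx":-0.4,"ty":-2,"tz":12,"jaw":100},{"rx":0,"ry":0,"rz":0,"tx":0,"ty":0,"tz":15,"jaw":100},{"rx":0,"ry":0,"rz":0,"tx":0,"ty":0,"tz":15,"jaw":100},{"rx":0,"ry":0,"rz":0,"tx":0,"ty":0,"tz":10,"jaw":100},{"rx":0,"ry":0,"rz":0,"tx":0,"ty":0,"tz":0,"jaw":100},{"rx":0,"ry":0,"rz":0,"tx":0,"ty":0,"tz":0,"jaw":30},{"rx":0,"ry":0,"rz":0,"tx":0,"ty":0,"tz":0,"jaw":30},{"rx":0,"ry":0,"rz":0,"tx":0,"ty":0,"tz":0,"jaw":30}]'
python3 -m creep '[{"rx":0,"ry":0,"rz":0,"tx":0,"ty":0,"tz":0,"jaw":30},{"rx":0,"ry":0,"rz":0,"tx":0,"ty":0,"tz":0,"jaw":30},{"rx":0,"ry":0,"rz":0,"tx":0,"ty":0,"tz":0,"jaw":30},{"rx":0,"ry":0,"rz":0,"tx":0,"ty":0,"tz":0,"jaw":30},{"rx":0,"ry":0,"rz":0,"tx":0,"ty":0,"tz":0,"jaw":30},{"rx":0,"ry":0,"rz":0,"tx":0,"ty":0,"tz":0,"jaw":30},{"rx":0,"ry":0,"rz":0,"tx":0,"ty":0,"tz":0,"jaw":30},{"rx":0,"ry":0,"rz":0,"tx":0,"ty":0,"tz":0,"jaw":30}]'
```

```text
t: 4.2
position: [0.5351, -0.2184, 0.1206]
eef_rot: [0.001, 0.101, 0.995, -0.0]
ft_force: [0.1, -0.2, -0.2]
finger_gap: 0.0699
grasp_force: 0.0
t: 5.0
position: [0.5348, -0.2184, 0.12]
eef_rot: [0.0, 0.101, 0.995, -0.0]
ft_force: [-0.3, -2.1, 2.9]
finger_gap: 0.0483
grasp_force: 30.0
```

Gripped at 48.3 mm with 30 N. Lifting straight up.

```bash
python3 -m creep '[{"rx":0,"ry":0,"rz":0,"tx":0,"ty":0,"tz":-4,"jaw":30},{"rx":0,"ry":0,"rz":0,"tx":0,"ty":0,"tz":-8,"jaw":30},{"rx":0,"ry":0,"rz":0,"tx":0,"ty":0,"tz":-12,"jaw":30},{"rx":0,"ry":0,"rz":0,"tx":0,"ty":0,"tz":-12,"jaw":30},{"rx":0,"ry":0,"rz":0,"tx":0,"ty":0,"tz":-12,"jaw":30},{"rx":0,"ry":0,"rz":0,"tx":0,"ty":0,"tz":-8,"jaw":30},{"rx":0,"ry":0,"rz":0,"tx":0,"ty":0,"tz":-4,"jaw":30},{"rx":0,"ry":0,"rz":0,"tx":0,"ty":0,"tz":0,"jaw":30}]'
python3 - <<'E'
from h import *
o=observe(); print(o['q'].round(3),o['position'].round(4),np.degrees(o['q'][0]-o['q'][5]),o['torque'])
p=read_camera('side'); save(p,'lift.png')
E
```

```text
t: 5.8
position: [0.5349, -0.2184, 0.1805]
eef_rot: [0.0, 0.101, 0.995, -0.0]
ft_force: [0.4, 0.1, -5.8]
finger_gap: 0.0481
grasp_force: 30.0
[-0.491  0.471  1.517 -0.     1.153 -1.86 ] [ 0.5349 -0.2184  0.1805] 78.43696813959878 [ 0.02748267  0.05074768 -0.01953685]
```

View pics/lift.png

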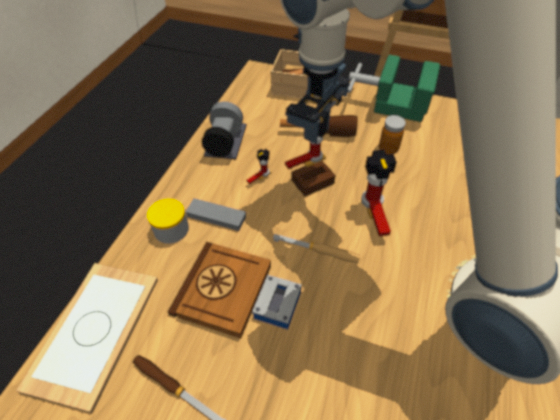

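The picture shows the hold-down lifted clear of the stand, hanging upright at (315,150), and the other things undisturbed. Carrying it to above the block.

```bash
python3 -m creep '[{"rx":0,"ry":0,"rz":0,"tx":7.6,"ty":25,"tz":0,"jaw":30},{"rx":0,"ry":0,"rz":0,"tx":13.6,"ty":45,"tz":0,"jaw":30},{"rx":0,"ry":0,"rz":0,"tx":13.9,"ty":46,"tz":0,"jaw":30},{"rx":0,"ry":0,"rz":0,"tx":13.9,"ty":46,"tz":0,"jaw":30},{"rx":0,"ry":0,"rz":0,"tx":13.9,"ty":46,"tz":0,"jaw":30},{"rx":0,"ry":0,"rz":0,"tx":13.9,"ty":46,"tz":0,"jaw":30},{"rx":0,"ry":0,"rz":0,"tx":13.9,"ty":46,"tz":0,"jaw":30},{"rx":0,"ry":0,"rz":0,"tx":13.9,"ty":46,"tz":0,"jaw":30}]'
python3 -m creep '[{"rx":0,"ry":0,"rz":0,"tx":6,"ty":20,"tz":0,"jaw":30},{"rx":0,"ry":0,"rz":0,"tx":3.2,"ty":9.6,"tz":0,"jaw":30},{"rx":0,"ry":0,"rz":-0.13,"tx":0,"ty":0,"tz":0,"jaw":30},{"rx":0,"ry":0,"rz":-0.13,"tx":0,"ty":0,"tz":0,"jaw":30},{"rx":0,"ry":0,"rz":-0.13,"tx":0,"ty":0,"tz":0,"jaw":30},{"rx":0,"ry":0,"rz":-0.13,"tx":0,"ty":0,"tz":0,"jaw":30},{"rx":0,"ry":0,"rz":-0.13,"tx":0,"ty":0,"tz":0,"jaw":30},{"rx":0,"ry":0,"rz":-0.085,"tx":0,"ty":0,"tz":0,"jaw":30}]'
python3 -m creep '[{"rx":0,"ry":0,"rz":0,"tx":0,"ty":0,"tz":0,"jaw":30},{"rx":0,"ry":0,"rz":0,"tx":0,"ty":0,"tz":0,"jaw":30},{"rx":0,"ry":0,"rz":0,"tx":0,"ty":0,"tz":0,"jaw":30},{"rx":0,"ry":0,"rz":0,"tx":0,"ty":0,"tz":0,"jaw":30},{"rx":0,"ry":0,"rz":0,"tx":0,"ty":0,"tz":0,"jaw":30},{"rx":0,"ry":0,"rz":0,"tx":0,"ty":0,"tz":0,"jaw":30},{"rx":0,"ry":0,"rz":0,"tx":0,"ty":0,"tz":0,"jaw":30},{"rx":0,"ry":0,"rz":0,"tx":0,"ty":0,"tz":0,"jaw":30}]'
python3 - <<'E'
from h import *
o=observe(); print(o['q'].round(3),o['position'].round(4),np.degrees(o['q'][0]-o['q'][5]))
ims=[]
for n in('top','side'):
    p=read_camera(n); C=cloud(p); Z=C[...,2]; im=np.ascontiguousarray(p['color'][...,::-1]); hsv=cv2.cvtColor(im,cv2.COLOR_BGR2HSV)
    red=((hsv[...,0]<6)|(hsv[...,0]>174))&(hsv[...,1]>170)&(hsv[...,2]>60)&(np.hypot(C[...,0]-.499,C[...,1]-.172)<.1)&(Z>.09)
    X=C[red]; print(n,len(X),X.min(0).round(3),X.max(0).round(3))
    A=X[(X[:,2]<.117)&(X[:,2]>.108)&(X[:,1]>.192)][:,:2]
    if len(A)>10: e=np.linalg.svd(A-A.mean(0))[2][0]; print('arm',len(A),A.mean(0).round(4),np.degrees(np.arctan2(e[1],e[0])).round(1))
    u,v=[int(i) for i in pix(p,[.499,.172,.1])]
    ims.append(cv2.resize(im[v-75:v+75,u-100:u+100],(400,300)))
cv2.imwrite('pics/over.png',np.hstack(ims))
E
```

```text
t: 6.65
position: [0.5008, 0.1435, 0.1795]
eef_rot: [-0.0, 0.101, 0.995, -0.0]
ft_force: [0.8, -0.3, -4.4]
finger_gap: 0.0481
grasp_force: 30.0
t: 7.45
position: [0.4985, 0.1716, 0.1795]
eef_rot: [-0.0, -0.266, 0.964, -0.0]
ft_force: [0.9, -0.4, -5.0]
finger_gap: 0.0477
grasp_force: 30.0
t: 8.25
position: [0.4985, 0.1726, 0.1799]
eef_rot: [-0.0, -0.263, 0.965, -0.0]
ft_force: [0.1, -0.6, -5.4]
finger_gap: 0.0479
grasp_force: 30.0
[ 0.22   0.406  1.638 -0.     1.097 -1.884] [0.4985 0.1726 0.1799] 120.5452069942467Traceback (most recent call last):
  File "<stdin>", line 7, in <module>
    return umr_minimum(a, axis, None, out, keepdims, initial, where)
ValueError: zero-size array to reduction operation minimum which has no identity
```

```bash
python3 - <<'E'
from h import *
ims=[]
for n in('top','side'):
    p=read_camera(n); C=cloud(p); Z=C[...,2]; im=np.ascontiguousarray(p['color'][...,::-1]); hsv=cv2.cvtColor(im,cv2.COLOR_BGR2HSV)
    red=((hsv[...,0]<8)|(hsv[...,0]>172))&(hsv[...,1]>150)&(hsv[...,2]>40)&(np.hypot(C[...,0]-.499,C[...,1]-.172)<.11)&(Z>.085)
    X=C[red]; print(n,len(X))
    if len(X)>20: print(np.percentile(X,[2,50,98],0).round(3)); np.save('/tmp/red_%s.npy'%n,X)
    u,v=[int(i) for i in pix(p,[.499,.172,.1])]
    ims.append(cv2.resize(im[max(v-75,0):v+75,max(u-100,0):u+100],(400,300)))
cv2.imwrite('pics/over.png',np.hstack(ims))
E
```

```text
top 0
side 407
[[0.489 0.182 0.104]
 [0.498 0.22  0.11 ]
 [0.508 0.258 0.127]]
```

View pics/over.png

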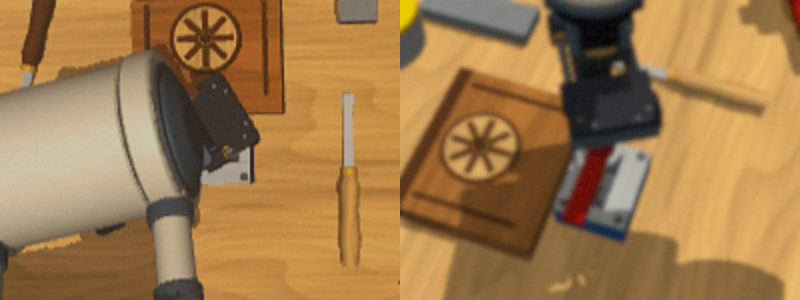

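The right half (side camera) shows the red arm pointing along the block's left (+y), above the slot. The top view is hidden by the robot. Now I'll fit the arm's direction.

```bash
python3 - <<'E'
from h import *
X=np.load('/tmp/red_side.npy'); T=X[(X[:,2]>.1065)&(X[:,2]<.116)&(X[:,1]>.195)]
print(len(T))
r=cv2.minAreaRect((T[:,:2]*1000).astype(np.float32)); print(r)
e=np.linalg.svd(T[:,:2]-T[:,:2].mean(0))[2][0]; print(T.mean(0),np.degrees(np.arctan2(e[1],e[0])))
p=read_camera('side'); C=cloud(p); im=np.ascontiguousarray(p['color'][...,::-1]); hsv=cv2.cvtColor(im,cv2.COLOR_BGR2HSV)
red=((hsv[...,0]<8)|(hsv[...,0]>172))&(hsv[...,1]>150)&(hsv[...,2]>40)
XY=plane(p,.112); near=(XY[...,1]>.195)
# template: arm top, 22 wide, from y .195 to end 86 mm from axis; restrict by height of depth
for zc in (.1055,.107):
    m=red&(C[...,2]>zc)
    M=np.where(near,m,False)
    f=lambda x,y:np.maximum(abs(y)-.011,np.maximum(x-.086,-1))
    XY2=np.where(near[...,None],XY,9.)
    print(fit(XY2,M,(.4985,.1726),[1.57,1.6],f,rad=.11))
E
```

```text
293
((498.7275390625, 226.62326049804688), (63.151580810546875, 20.417800903320312), 89.61711120605469)
[0.4984876  0.22744494 0.10964658] 90.24196641817488
[498.4, 173.7, 90.4, 0.0085]
[498.6, 172.8, 90.5, 0.0097]
```

```bash
python3 -m creep '[{"rx":0,"ry":0,"rz":0,"tx":-0.3,"ty":-0.4,"tz":10,"jaw":30},{"rx":0,"ry":0,"rz":0,"tx":0,"ty":0,"tz":14,"jaw":30},{"rx":0,"ry":0,"rz":0,"tx":0,"ty":0,"tz":9,"jaw":30},{"rx":0,"ry":0,"rz":0,"tx":0,"ty":0,"tz":5,"jaw":30},{"rx":0,"ry":0,"rz":0,"tx":0,"ty":0,"tz":4,"jaw":30},{"rx":0,"ry":0,"rz":0,"tx":0,"ty":0,"tz":4,"jaw":30},{"rx":0,"ry":0,"rz":0,"tx":0,"ty":0,"tz":3,"jaw":30},{"rx":0,"ry":0,"rz":0,"tx":0,"ty":0,"tz":0,"jaw":30}]'
```

```text
t: 9.25
position: [0.4989, 0.1723, 0.1307]
eef_rot: [-0.0, -0.263, 0.965, -0.0]
ft_force: [-0.9, 0.3, -4.0]
finger_gap: 0.0477
grasp_force: 30.0
```

```bash
python3 -m creep '[{"rx":0,"ry":0,"rz":0,"tx":0,"ty":0,"tz":3,"jaw":30},{"rx":0,"ry":0,"rz":0,"tx":0,"ty":0,"tz":3,"jaw":30},{"rx":0,"ry":0,"rz":0,"tx":0,"ty":0,"tz":2,"jaw":30},{"rx":0,"ry":0,"rz":0,"tx":0,"ty":0,"tz":1,"jaw":30},{"rx":0,"ry":0,"rz":0,"tx":0,"ty":0,"tz":1,"jaw":30},{"rx":0,"ry":0,"rz":0,"tx":0,"ty":0,"tz":0.7,"jaw":30},{"rx":0,"ry":0,"rz":0,"tx":0,"ty":0,"tz":0,"jaw":30},{"rx":0,"ry":0,"rz":0,"tx":0,"ty":0,"tz":0,"jaw":30}]'
python3 - <<'E'
from h import *
o=observe(); print(o['position'].round(4),o['torque'],o['ft_force'])
E
```

```text
t: 10.05
position: [0.4991, 0.1724, 0.1204]
eef_rot: [0.0, -0.263, 0.965, -0.0]
ft_force: [-0.3, 0.1, -1.6]
finger_gap: 0.048
grasp_force: 30.0
[0.4991 0.1724 0.1204] [ 0.01933077  0.18946984 -0.02987451] [-0.34082296  0.12751326 -1.60021612]
```

```bash
python3 -m creep '[{"rx":0,"ry":0,"rz":0.03,"tx":0,"ty":0,"tz":0.3,"jaw":30},{"rx":0,"ry":0,"rz":0.06,"tx":0,"ty":0,"tz":0,"jaw":30},{"rx":0,"ry":0,"rz":0.1,"tx":0,"ty":0,"tz":0,"jaw":30},{"rx":0,"ry":0,"rz":0.12,"tx":0,"ty":0,"tz":0,"jaw":30},{"rx":0,"ry":0,"rz":0.12,"tx":0,"ty":0,"tz":0,"jaw":30},{"rx":0,"ry":0,"rz":0.12,"tx":0,"ty":0,"tz":0,"jaw":30},{"rx":0,"ry":0,"rz":0.12,"tx":0,"ty":0,"tz":0,"jaw":30},{"rx":0,"ry":0,"rz":0.12,"tx":0,"ty":0,"tz":0,"jaw":30}]'
python3 - <<'E'
from h import *
o=observe(); print(o['position'].round(4),o['torque'],np.degrees(o['q'][0]-o['q'][5]),o['q'][5])
E
```

```text
t: 10.85
position: [0.4994, 0.1729, 0.1204]
eef_rot: [0.001, 0.131, 0.991, 0.001]
ft_force: [-1.1, 4.3, 2.6]
finger_gap: 0.048
grasp_force: 30.0
[0.4994 0.1729 0.1204] [0.95200164 0.18490153 0.09774957] 75.02389330195608 -1.0896496363339785
```

```bash
python3 - <<'E'
from h import *
p=read_camera('side'); im=np.ascontiguousarray(p['color'][...,::-1]); C=cloud(p)
u,v=[int(i) for i in pix(p,[.53,.19,.08])]
cv2.imwrite('pics/turn.png',cv2.resize(im[v-75:v+75,u-100:u+100],(800,600),interpolation=2))
hsv=cv2.cvtColor(im,cv2.COLOR_BGR2HSV)
red=((hsv[...,0]<8)|(hsv[...,0]>172))&(hsv[...,1]>150)&(hsv[...,2]>40)&(np.hypot(C[...,0]-.499,C[...,1]-.172)<.11)&(C[...,2]>.046)&(C[...,2]<.056)
X=C[red][:,:2];X=X[np.hypot(X[:,0]-.499,X[:,1]-.1725)>.03]; d=X.mean(0)-[.499,.1725]; e=np.linalg.svd(X-X.mean(0))[2][0]; print(len(X),X.mean(0),np.degrees(np.arctan2(d[1],d[0])),np.degrees(np.arctan2(e[1],e[0])))
print(observe()['ft_force'],observe()['torque'])
E
```

```text
248 [0.54009594 0.21444961] 45.58895752937232 45.007556314823525
[-0.89324973  3.17055934  2.23042498] [0.74876714 0.1875085  0.03178593]
```

View pics/turn.png

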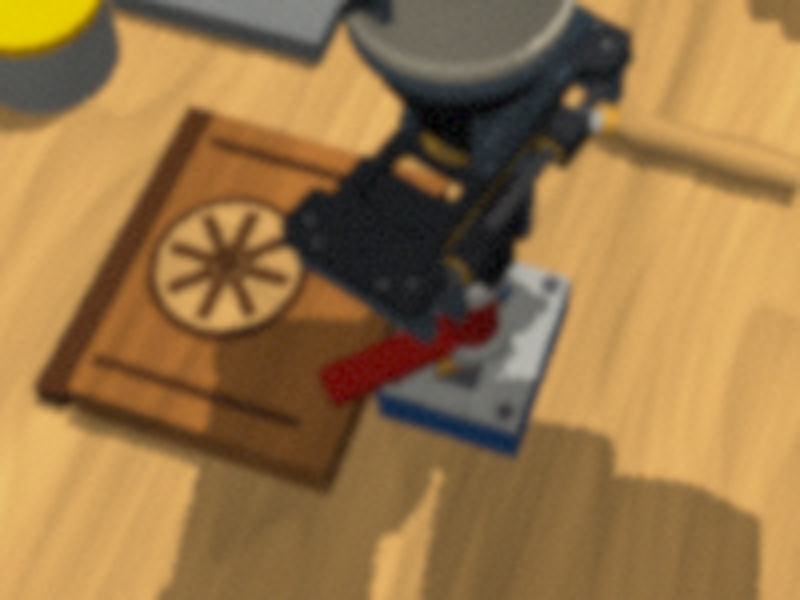

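The crop shows the arm (330,385)–(495,320) at about 45°, following the knob exactly and just coming over the panel edge, with the flange flat on the block. Continuing to a quarter turn.

```bash
python3 -m creep '[{"rx":0,"ry":0,"rz":0.08,"tx":0,"ty":0,"tz":-0.2,"jaw":30},{"rx":0,"ry":0,"rz":0.11,"tx":0,"ty":0,"tz":0,"jaw":30},{"rx":0,"ry":0,"rz":0.12,"tx":0,"ty":0,"tz":0,"jaw":30},{"rx":0,"ry":0,"rz":0.12,"tx":0,"ty":0,"tz":0,"jaw":30},{"rx":0,"ry":0,"rz":0.12,"tx":0,"ty":0,"tz":0,"jaw":30},{"rx":0,"ry":0,"rz":0.12,"tx":0,"ty":0,"tz":0,"jaw":30},{"rx":0,"ry":0,"rz":0.08,"tx":0,"ty":0,"tz":0,"jaw":30},{"rx":0,"ry":0,"rz":0,"tx":0,"ty":0,"tz":0,"jaw":30}]'
cat > m.py <<'E'
from h import *
o=observe(); p=read_camera('side'); im=np.ascontiguousarray(p['color'][...,::-1]); C=cloud(p); o2=observe()
hsv=cv2.cvtColor(im,cv2.COLOR_BGR2HSV)
red=((hsv[...,0]<8)|(hsv[...,0]>172))&(hsv[...,1]>150)&(hsv[...,2]>40)&(np.hypot(C[...,0]-.499,C[...,1]-.172)<.11)&(C[...,2]>.046)&(C[...,2]<.056)
X=C[red][:,:2];X=X[np.hypot(X[:,0]-.499,X[:,1]-.1725)>.03]; d=X.mean(0)-[.499,.1725]; e=np.linalg.svd(X-X.mean(0))[2][0]
print('arm',len(X),X.mean(0).round(4),np.degrees(np.arctan2(d[1],d[0])).round(1),np.degrees(np.arctan(e[1]/e[0])).round(1))
print(o2['t'],'F',o2['ft_force'].round(2),'T',o['torque'].round(3),o2['torque'].round(3),'yaw',np.degrees(o2['q'][0]-o2['q'][5]).round(2),'q6',o2['q'][5].round(3),o2['position'].round(4),'tau6',o2['tau'][5].round(3))
E
python3 m.py
```

```text
t: 11.7
position: [0.4995, 0.1725, 0.1204]
eef_rot: [0.0, 0.482, 0.876, 0.0]
ft_force: [0.0, 1.9, 1.1]
finger_gap: 0.0478
grasp_force: 30.0
arm 217 [0.5573 0.1765] 3.9 -2.1
11.75 F [0.76 1.28 1.84] T [ 0.248 -0.179  0.032] [ 0.306 -0.281  0.014] yaw 32.52 q6 -0.348 [0.4994 0.1725 0.1204] tau6 1.306
```

```bash
python3 -m creep '[{"rx":0,"ry":0,"rz":0.05,"tx":0,"ty":0,"tz":0,"jaw":30},{"rx":0,"ry":0,"rz":0.05,"tx":0,"ty":0,"tz":0,"jaw":30},{"rx":0,"ry":0,"rz":0.05,"tx":0,"ty":0,"tz":0,"jaw":30},{"rx":0,"ry":0,"rz":0.05,"tx":0,"ty":0,"tz":0,"jaw":30},{"rx":0,"ry":0,"rz":0.05,"tx":0,"ty":0,"tz":0,"jaw":30},{"rx":0,"ry":0,"rz":0.05,"tx":0,"ty":0,"tz":0,"jaw":30},{"rx":0,"ry":0,"rz":0.05,"tx":0,"ty":0,"tz":0,"jaw":30},{"rx":0,"ry":0,"rz":0.05,"tx":0,"ty":0,"tz":0,"jaw":30}]'
python3 m.py
```

```text
t: 12.55
position: [0.4993, 0.1721, 0.1203]
eef_rot: [0.0, 0.646, 0.764, 0.0]
ft_force: [1.4, -2.3, 2.0]
finger_gap: 0.0478
grasp_force: 30.0
arm 226 [0.5561 0.1716] -0.9 -2.6
12.6 F [ 0.08 -1.69  1.99] T [-0.721 -0.426  0.272] [-0.654 -0.379  0.098] yaw 9.32 q6 0.057 [0.4994 0.1721 0.1203] tau6 -1.229
```

```bash
python3 -m creep '[{"rx":0,"ry":0,"rz":0.05,"tx":0,"ty":0,"tz":0,"jaw":30},{"rx":0,"ry":0,"rz":0.05,"tx":0,"ty":0,"tz":0,"jaw":30},{"rx":0,"ry":0,"rz":0.05,"tx":0,"ty":0,"tz":0,"jaw":30},{"rx":0,"ry":0,"rz":0.05,"tx":0,"ty":0,"tz":0,"jaw":30},{"rx":0,"ry":0,"rz":0.05,"tx":0,"ty":0,"tz":0,"jaw":30},{"rx":0,"ry":0,"rz":0.05,"tx":0,"ty":0,"tz":0,"jaw":30},{"rx":0,"ry":0,"rz":0.05,"tx":0,"ty":0,"tz":0,"jaw":30},{"rx":0,"ry":0,"rz":0.05,"tx":0,"ty":0,"tz":0,"jaw":30}]'
cat > m2.py <<'E'
from h import *
T=[];F=[]
for i in range(6):
    p=read_camera('side'); o=observe(); T.append(o['torque'][2]); F.append(o['ft_force'])
print(o['t'],'Tz',np.round(T,3),np.mean(T).round(3),'F',np.mean(F,0).round(2),'yaw',np.degrees(o['q'][0]-o['q'][5]).round(2),o['position'].round(4))
C=cloud(p)
r=[x for x in regions_of('panel',p)[:1]]
if r: X=C[r[0]['region']]; print('panel',np.median(X,0).round(4))
E
python3 m2.py
```

```text
t: 13.4
position: [0.4991, 0.1719, 0.1204]
eef_rot: [0.0, 0.785, 0.62, -0.0]
ft_force: [-2.1, -3.7, 6.5]
finger_gap: 0.0482
grasp_force: 30.0
13.7 Tz [0.112 0.068 0.029 0.    0.002 0.018] 0.038 F [-1.9  -3.77  6.6 ] yaw -13.28 [0.4991 0.172  0.1204]
```

```bash
sed -i 's/^T=\[\];F=\[\]/o=observe(); T=[o["torque"][2]];F=[o["ft_force"]]/; s/range(6)/range(1)/' m2.py
python3 -m creep '[{"rx":0,"ry":0,"rz":0.025,"tx":0,"ty":0,"tz":-0.1,"jaw":30},{"rx":0,"ry":0,"rz":0.025,"tx":0,"ty":0,"tz":-0.1,"jaw":30},{"rx":0,"ry":0,"rz":0.025,"tx":0,"ty":0,"tz":-0.1,"jaw":30},{"rx":0,"ry":0,"rz":0.025,"tx":0,"ty":0,"tz":0,"jaw":30},{"rx":0,"ry":0,"rz":0.025,"tx":0,"ty":0,"tz":0,"jaw":30},{"rx":0,"ry":0,"rz":0.025,"tx":0,"ty":0,"tz":0,"jaw":30},{"rx":0,"ry":0,"rz":0.025,"tx":0,"ty":0,"tz":0,"jaw":30},{"rx":0,"ry":0,"rz":0.025,"tx":0,"ty":0,"tz":0,"jaw":30}]'
python3 m2.py; python3 m.py
```

```text
t: 14.55
position: [0.4991, 0.172, 0.1206]
eef_rot: [0.0, 0.843, 0.538, 0.0]
ft_force: [-0.9, -6.3, 6.6]
finger_gap: 0.0481
grasp_force: 30.0
14.6 Tz [0.331 0.206] 0.268 F [-1.37 -5.32  6.33] yaw -25.07 [0.4991 0.172  0.1206]
panel [0.6238 0.2028 0.0324]
arm 225 [0.5563 0.172 ] -0.5 -1.3
14.7 F [-1.89 -6.19  6.53] T [-1.527 -0.4    0.079] [-1.545 -0.407  0.03 ] yaw -24.93 q6 0.654 [0.4991 0.172  0.1206] tau6 0.306
```

```bash
python3 -m creep '[{"rx":0,"ry":0,"rz":0.02,"tx":-0.3,"ty":0.1,"tz":-0.2,"jaw":30},{"rx":0,"ry":0,"rz":0.02,"tx":0,"ty":0,"tz":0,"jaw":30},{"rx":0,"ry":0,"rz":0.02,"tx":0,"ty":0,"tz":0,"jaw":30},{"rx":0,"ry":0,"rz":0.02,"tx":0,"ty":0,"tz":0,"jaw":30},{"rx":0,"ry":0,"rz":0.02,"tx":0,"ty":0,"tz":0,"jaw":30},{"rx":0,"ry":0,"rz":0.02,"tx":0,"ty":0,"tz":0,"jaw":30},{"rx":0,"ry":0,"rz":0.02,"tx":0,"ty":0,"tz":0,"jaw":30},{"rx":0,"ry":0,"rz":0.02,"tx":0,"ty":0,"tz":0,"jaw":30}]'
python3 m2.py
```

```text
t: 15.5
position: [0.4991, 0.1719, 0.1206]
eef_rot: [0.0, 0.884, 0.468, -0.0]
ft_force: [-0.3, -4.6, 2.1]
finger_gap: 0.0476
grasp_force: 30.0
15.55 Tz [0.346 0.28 ] 0.313 F [ 0.14 -4.93  2.37] yaw -34.31 [0.4991 0.1719 0.1206]
panel [0.6233 0.2023 0.0324]
```

```bash
python3 -m creep '[{"rx":0,"ry":0,"rz":0.012,"tx":0,"ty":0,"tz":0,"jaw":30},{"rx":0,"ry":0,"rz":0.012,"tx":0,"ty":0,"tz":0,"jaw":30},{"rx":0,"ry":0,"rz":0.012,"tx":0,"ty":0,"tz":0,"jaw":30},{"rx":0,"ry":0,"rz":0.012,"tx":0,"ty":0,"tz":0,"jaw":30},{"rx":0,"ry":0,"rz":0.012,"tx":0,"ty":0,"tz":0,"jaw":30},{"rx":0,"ry":0,"rz":0.012,"tx":0,"ty":0,"tz":0,"jaw":30},{"rx":0,"ry":0,"rz":0.012,"tx":0,"ty":0,"tz":0,"jaw":30},{"rx":0,"ry":0,"rz":0.012,"tx":0,"ty":0,"tz":0,"jaw":30}]'
python3 m2.py
```

```text
t: 16.4
position: [0.4991, 0.1718, 0.1206]
eef_rot: [0.0, 0.905, 0.425, 0.0]
ft_force: [0.3, -6.6, 2.5]
finger_gap: 0.0482
grasp_force: 30.0
16.45 Tz [0.17  0.102] 0.136 F [ 0.31 -6.77  2.17] yaw -39.77 [0.4991 0.1718 0.1206]
panel [0.6217 0.2006 0.0324]
```

```bash
python3 -m creep '[{"rx":0,"ry":0,"rz":0.025,"tx":0,"ty":0,"tz":0,"jaw":30},{"rx":0,"ry":0,"rz":0.025,"tx":0,"ty":0,"tz":0,"jaw":30},{"rx":0,"ry":0,"rz":0.025,"tx":0,"ty":0,"tz":0,"jaw":30},{"rx":0,"ry":0,"rz":0.025,"tx":0,"ty":0,"tz":0,"jaw":30},{"rx":0,"ry":0,"rz":0,"tx":0,"ty":0,"tz":0,"jaw":30},{"rx":0,"ry":0,"rz":0,"tx":0,"ty":0,"tz":0,"jaw":30},{"rx":0,"ry":0,"rz":0,"tx":0,"ty":0,"tz":0,"jaw":30},{"rx":0,"ry":0,"rz":0,"tx":0,"ty":0,"tz":0,"jaw":30}]'
python3 m2.py
python3 - <<'E'
from h import *
p=read_camera('side'); print(recognise('collar',p)[:2]); u,v=[int(i) for i in pix(p,[.499,.172,.110])]
im=p['color'][:,:,::-1]; cv2.imwrite('pics/col.png',cv2.resize(im[v-50:v+70,u-80:u+80],(800,600),interpolation=2))
E
```

```text
t: 17.3
position: [0.499, 0.1717, 0.1205]
eef_rot: [0.0, 0.925, 0.379, -0.0]
ft_force: [0.3, -6.5, 1.7]
finger_gap: 0.0473
grasp_force: 30.0
17.35 Tz [-0.161 -0.128] -0.145 F [-0.14 -6.66  1.33] yaw -45.45 [0.499  0.1717 0.1205]
panel [0.6216 0.2001 0.0324]
[{'location': [177.0, 378.5], 'p': 0.78}]
```

View pics/col.png

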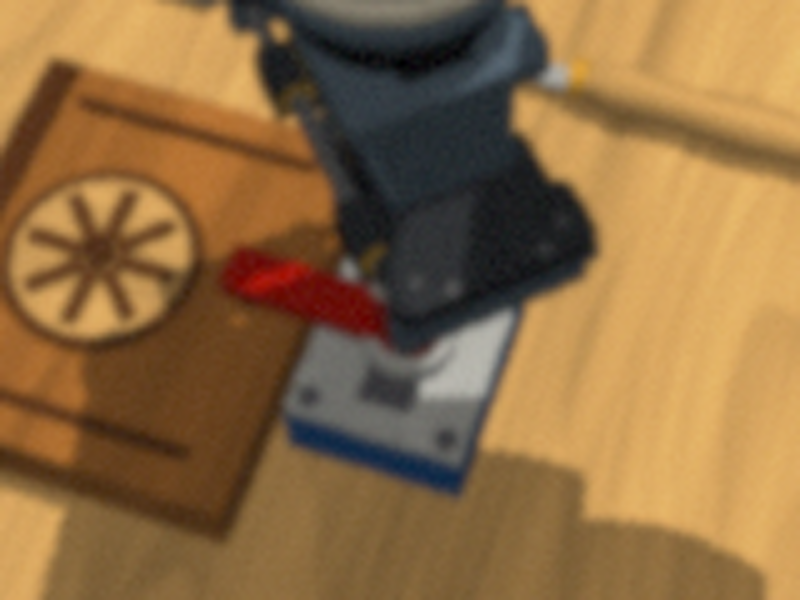

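The crop shows the arm square over the panel and the flange seated; the collar is hidden by the gripper. The torque rose to 0.35, fell to 0.17 and is now −0.15 (the knob pulls forward), which means it has passed the first ridge. I'll go gently toward the notch.

```bash
python3 -m creep '[{"rx":0,"ry":0,"rz":0.02,"tx":0,"ty":0,"tz":0,"jaw":30},{"rx":0,"ry":0,"rz":0.02,"tx":0,"ty":0,"tz":0,"jaw":30},{"rx":0,"ry":0,"rz":0.02,"tx":0,"ty":0,"tz":0,"jaw":30},{"rx":0,"ry":0,"rz":0.02,"tx":0,"ty":0,"tz":0,"jaw":30},{"rx":0,"ry":0,"rz":0,"tx":0,"ty":0,"tz":0,"jaw":30},{"rx":0,"ry":0,"rz":0,"tx":0,"ty":0,"tz":0,"jaw":30},{"rx":0,"ry":0,"rz":0,"tx":0,"ty":0,"tz":0,"jaw":30},{"rx":0,"ry":0,"rz":0,"tx":0,"ty":0,"tz":0,"jaw":30}]'
python3 m2.py
```

```text
t: 18.3
position: [0.4991, 0.1717, 0.1205]
eef_rot: [0.0, 0.94, 0.342, -0.0]
ft_force: [1.3, -7.5, 1.3]
finger_gap: 0.048
grasp_force: 30.0
18.35 Tz [-0.133 -0.145] -0.139 F [ 0.57 -7.96  1.29] yaw -50.04 [0.499  0.1716 0.1205]
```

```bash
python3 -m creep '[{"rx":0,"ry":0,"rz":0.02,"tx":0,"ty":0,"tz":0,"jaw":30},{"rx":0,"ry":0,"rz":0.02,"tx":0,"ty":0,"tz":0,"jaw":30},{"rx":0,"ry":0,"rz":0.02,"tx":0,"ty":0,"tz":0,"jaw":30},{"rx":0,"ry":0,"rz":0.02,"tx":0,"ty":0,"tz":0,"jaw":30},{"rx":0,"ry":0,"rz":0,"tx":0,"ty":0,"tz":0,"jaw":30},{"rx":0,"ry":0,"rz":0,"tx":0,"ty":0,"tz":0,"jaw":30},{"rx":0,"ry":0,"rz":0,"tx":0,"ty":0,"tz":0,"jaw":30},{"rx":0,"ry":0,"rz":0,"tx":0,"ty":0,"tz":0,"jaw":30}]'
python3 m2.py
```

```text
t: 19.2
position: [0.499, 0.1716, 0.1205]
eef_rot: [0.0, 0.953, 0.304, -0.0]
ft_force: [0.3, -7.7, 0.4]
finger_gap: 0.0479
grasp_force: 30.0
19.25 Tz [-0.104 -0.065] -0.085 F [ 0.65 -7.99  0.36] yaw -54.62 [0.499  0.1716 0.1205]
panel [0.6217 0.2017 0.0324]
```

```bash
python3 -m creep '[{"rx":0,"ry":0,"rz":0.02,"tx":0,"ty":0,"tz":0,"jaw":30},{"rx":0,"ry":0,"rz":0.02,"tx":0,"ty":0,"tz":0,"jaw":30},{"rx":0,"ry":0,"rz":0.01,"tx":0,"ty":0,"tz":0,"jaw":30},{"rx":0,"ry":0,"rz":0,"tx":0,"ty":0,"tz":0,"jaw":30},{"rx":0,"ry":0,"rz":0,"tx":0,"ty":0,"tz":0,"jaw":30},{"rx":0,"ry":0,"rz":0,"tx":0,"ty":0,"tz":0,"jaw":30},{"rx":0,"ry":0,"rz":0,"tx":0,"ty":0,"tz":0,"jaw":30},{"rx":0,"ry":0,"rz":0,"tx":0,"ty":0,"tz":0,"jaw":30}]'
python3 m2.py
```

```text
t: 20.1
position: [0.499, 0.1716, 0.1205]
eef_rot: [0.0, 0.96, 0.28, -0.0]
ft_force: [0.3, -7.2, 1.2]
finger_gap: 0.0478
grasp_force: 30.0
20.15 Tz [0.098 0.107] 0.103 F [ 0.72 -7.65  0.82] yaw -57.47 [0.499  0.1716 0.1205]
panel [0.6232 0.2023 0.0325]
```

The torque crossed zero into a new notch (−0.09 → +0.10 and holding). Releasing and lifting away.

```bash
python3 -m creep '[{"rx":0,"ry":0,"rz":0,"tx":0,"ty":0,"tz":0,"jaw":100},{"rx":0,"ry":0,"rz":0,"tx":0,"ty":0,"tz":0,"jaw":100},{"rx":0,"ry":0,"rz":0,"tx":0,"ty":0,"tz":0,"jaw":100},{"rx":0,"ry":0,"rz":0,"tx":0,"ty":0,"tz":0,"jaw":100},{"rx":0,"ry":0,"rz":0,"tx":0,"ty":0,"tz":0,"jaw":100},{"rx":0,"ry":0,"rz":0,"tx":0,"ty":0,"tz":-10,"jaw":100},{"rx":0,"ry":0,"rz":0,"tx":0,"ty":0,"tz":-30,"jaw":100},{"rx":0,"ry":0,"rz":0,"tx":0,"ty":0,"tz":-40,"jaw":100}]'
python3 -m creep '[{"rx":0,"ry":0,"rz":0,"tx":0,"ty":0,"tz":-40,"jaw":100},{"rx":0,"ry":0,"rz":0,"tx":-10,"ty":-30,"tz":-20,"jaw":100},{"rx":0,"ry":0,"rz":0,"tx":-10,"ty":-40,"tz":0,"jaw":100},{"rx":0,"ry":0,"rz":0,"tx":-10,"ty":-40,"tz":0,"jaw":100},{"rx":0,"ry":0,"rz":0,"tx":-45,"ty":0,"tz":0,"jaw":100},{"rx":0,"ry":0,"rz":0,"tx":-45,"ty":0,"tz":0,"jaw":100},{"rx":0,"ry":0,"rz":0,"tx":-45,"ty":0,"tz":0,"jaw":100},{"rx":0,"ry":0,"rz":0,"tx":0,"ty":0,"tz":0,"jaw":100}]'
python3 - <<'E'
from h import *
ims=[]
for n in('top','side'):
    p=read_camera(n); C=cloud(p); Z=C[...,2]; im=np.ascontiguousarray(p['color'][...,::-1]); hsv=cv2.cvtColor(im,cv2.COLOR_BGR2HSV)
    print(n,'knob',fit(plane(p,.143),Z>.134,(.499,.172),[0,.4,-.4],cross))
    yel=(hsv[...,0]>22)&(hsv[...,0]<35)&(hsv[...,1]>130)&(Z>.13)&(np.hypot(C[...,0]-.499,C[...,1]-.172)<.03)
    if yel.sum(): print('yel',yel.sum(),np.median(C[yel],0).round(4))
    pm=(Z>.028)&(Z<.042)&(C[...,0]>.555)&(C[...,0]<.69)&(hsv[...,1]>90); 
    r=regions_of('panel',p)
    if r: q=cv2.minAreaRect((C[r[0]['region']&(Z>.028)&(Z<.042)][:,:2]*1000).astype(np.float32)); print('panel',q)
    u,v=[int(i) for i in pix(p,[.52,.172,.09])]
    ims.append(cv2.resize(im[v-50:v+50,u-50:u+50],(400,400),interpolation=2))
cv2.imwrite('pics/end.png',np.hstack(ims))
E
python3 m.py
```

```text
t: 21.0
position: [0.498, 0.1718, 0.2011]
eef_rot: [-0.0, 0.96, 0.281, -0.001]
ft_force: [0.2, 0.2, 0.4]
finger_gap: 0.0911
grasp_force: 0.0
t: 21.8
position: [0.2957, 0.1736, 0.2608]
eef_rot: [0.0, 0.96, 0.281, -0.001]
ft_force: [0.6, 0.3, 0.4]
finger_gap: 0.0913
grasp_force: 0.0
top knob [495.5, 171.3, 32.6, 0.0123]
yel 20 [0.4843 0.1656 0.1452]
panel ((621.0773315429688, 178.69021606445312), (150.3636932373047, 190.893798828125), 0.658973753452301)
side knob [496.1, 173.6, 33.2, 0.0184]
yel 43 [0.4866 0.1631 0.1423]
panel ((618.7566528320312, 177.50083923339844), (159.11904907226562, 191.671875), 0.8217448592185974)
arm 240 [0.5556 0.1716] -0.9 -0.9
22.05 F [ 0.93 -0.64  0.08] T [-0.023  0.106  0.025] [-0.004  0.171  0.018] yaw -57.41 q6 1.359 [0.3017 0.1763 0.261 ] tau6 0.001
```

View pics/end.png

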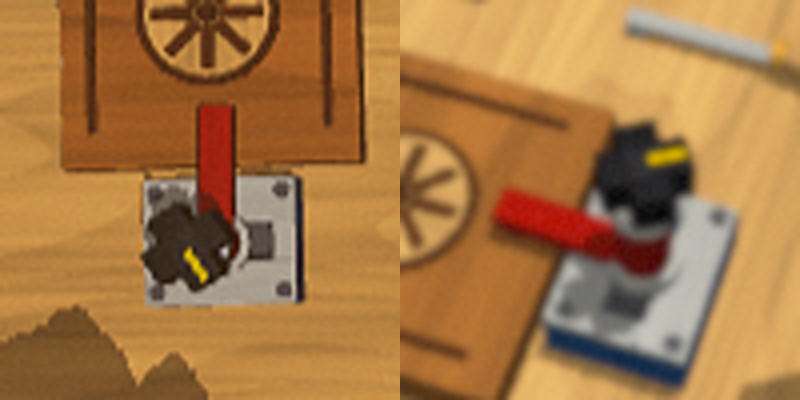

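The left half (top view) shows the arm square over the panel and the knob at 33°, unchanged since release. The flange is seated and the panel hasn't moved. As an independent check I'll compare the collar's black mark before and after.

```bash
python3 - <<'E'
from h import *
d=dict(np.load('/tmp/side0.npz')); p=read_camera('side'); q=dict(np.load('/tmp/top0.npz')); t=read_camera('top')
def crop(p,X):
    u,v=[int(round(i)) for i in pix(p,X)]; return cv2.resize(p['color'][v-20:v+20,u-20:u+20,::-1],(400,300),interpolation=2)
A=[.535,-.218,.11];B=[.497,.172,.11]
cv2.imwrite('pics/mark.png',np.vstack([np.hstack([crop(d,A),crop(p,B)]),np.hstack([crop(q,A),crop(t,B)])]))
for pp,X in((d,A),(p,B)):
    R=np.array(pp['R']); o=-R.T@pp['t']; print('camera azimuth',np.degrees(np.arctan2(o[1]-X[1],o[0]-X[0])).round(1))
E
```

```text
camera azimuth 104.1
camera azimuth 111.8
```

View pics/mark.png

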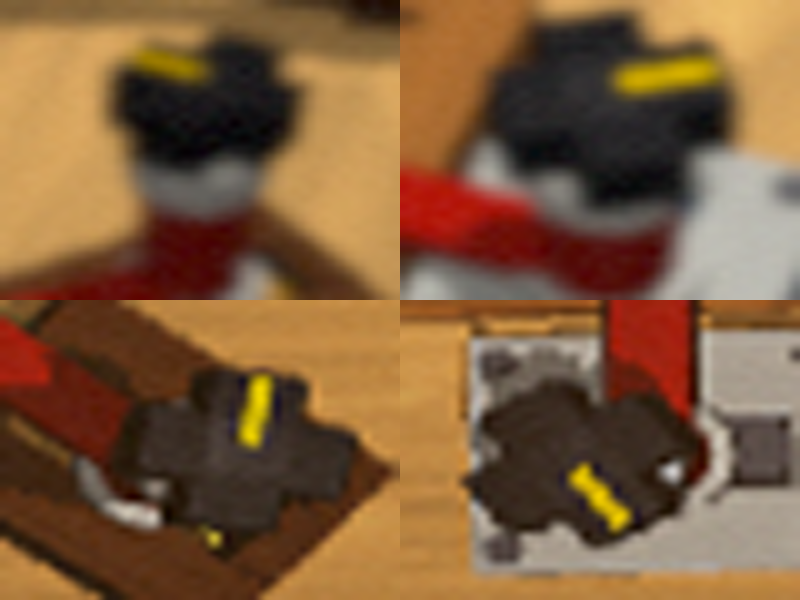

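The black mark isn't visible in either view. The torque record is clear, though: it peaked at 0.35, crossed zero at about 1.26 rad (the ridge) and again at about 1.52 rad (the notch), which is the stated 0.26 rad spacing. I'm handing in.

```bash
python3 -c "
from workcell import close_job
print(close_job())"
```

```text
the job is handed in; nothing more can be done
None
```

The job is handed in, with no verdict returned: the hold-down is seated with its arm square over the unmoved panel and is released; torque readings, not sight of the collar mark, show the screw tight and the clutch one click on.

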